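# Unpin the tube carrier from the bench shaker and set it in the tray

### The job

The shaking is finished. Pull the shaker's sprung locking plunger up by its T-handle and twist it so that it stays latched open, then slide the tube carrier out from under its hold-down clips, lift it off and stand it in the white tray, keeping it upright and not dropping it. Leave the plunger latched open and do not disturb the other things on the bench or the bottle in the tray.

Things in the scene. Friction and masses are not known exactly. Their poses are not given: they have to be found in the camera images.
- shaker: white bench shaker, fixed: housing 220 x 240 x 80 mm, aluminium deck 215 x 235 mm on it, deck top 110 mm above the bench. Origin on the bench under the housing's centre; control panel on the -x side. The plunger stands near its +y edge; the carrier comes off by sliding along the shaker's -y.
- home (a point): point on the deck under the middle of the pinned carrier (the carrier's origin lies here at the start). Four dark hold-down clips stand at x = +-78, y = +-30 mm from it, each 24 mm long in y and 13 mm high; they reach in to x = +-64 mm over the carrier's ears, with their underside 9 mm above the deck. Axes those of the shaker.
- free_point (a point): point on the deck 30 mm along the shaker's -y from home: with the carrier's origin here (5 mm more or less along y) its ears stand between the clips and its tongue is clear of the bridge, so that it can be lifted straight up. Axes those of the shaker.
- bridge (a point): centre of the top of the dark steel bridge that holds the plunger over the carrier's tongue, 23 mm above the deck, 70 mm along y from home; the bridge is 64 mm long in x, 24 mm in y, underside 13 mm above the deck. A square steel sleeve, 26 x 24 mm, with a slot across its top along y, stands 33 mm above this point.
- plunger (a joint): lift of the plunger's pin, m. 0: seated, 5 mm deep in the hole of the carrier's tongue; a cross-bar under the handle lies in the sleeve's slot and stops it from turning. Sprung down, 6 N seated, 10 N at the upper stop, 0.015. Above 0.011 (pull 0.013) it can turn; after 0.8 to 1.6 rad either way (stop 1.7) the cross-bar rests on the sleeve and the pin stays up at about 0.011.
- tgrip: steel T-handle of the plunger: a level bar 50 mm long (its y axis), 12 mm wide (x), 14 mm high, on a round stem; z is the pull and twist axis. Origin at the bar's centre, 79 mm above the deck when seated (189 mm above the bench). Seated, its axes are the shaker's. Gripped across its 12 mm width.
- carrier: loose steel carrier holding ten black-capped tubes in two rows, 0.45 to 0.7 kg. Starts pinned on the shaker, axes parallel to it. Origin under the centre of its base plate, 120 (x) x 110 (y) x 6 mm; ears 10 mm wide, 20 mm long at x = +-65, y = +-30 mm; tongue 30 mm wide reaching to y = +80 mm, its pin hole at y = +70 mm. Caps end 66 mm up, the handle 110 mm up.
- carrier_grip (a point): centre of the carrier's handle, a level square steel bar 14 x 14 mm, 119 mm long along the carrier's x axis, 103 mm above the carrier's underside, 37 mm above the caps. Gripped from above across y. Axes those of the carrier.
- tray: shallow white tray, fixed on the bench, 300 (x) x 210 (y) mm outside, 24 mm high, walls and floor 4 mm thick. Origin on the bench under its centre. The bottle stands near its +x end; the free part is centred about x = -40 mm.
- tray_floor (a point): centre of the tray's inner floor, 4 mm above the bench; axes those of the tray
- bottle: small amber bottle with black cap, 44 mm diameter, 95 mm high, standing in the tray near its +x end; origin under its centre. To be left standing where it is.
- beaker: bystander: glass beaker, 60 mm diameter, 75 mm high, on the bench; origin under its centre
- dishes: bystander: stack of three clear dishes, 62 mm diameter, 44 mm high, on the bench; origin under its centre
- timer: bystander: grey bench timer, 50 x 62 x 18 mm, on the bench
- marker: bystander: marker pen lying on the bench, 130 mm long, 13 mm thick
- forceps: bystander: steel forceps lying on the bench, 140 mm long, 10 mm high
- capbox: bystander: small open cardboard box of black caps, 100 x 80 x 51 mm, on the bench

How it is judged:
By the outcome, as a careful person would: the job done as asked, in the order asked, and still so for the second after the job is handed in, with the robot touching nothing.
It also fails if it takes over 64 s, if anything falls off the work surface, if the arm or the gripper's body presses on something with over 40 N, if the wrist force passes 120 N, or if a joint passes its speed limit or range.

### The arm

A 6-joint arm with a two-finger parallel gripper is mounted at the origin on the work surface. World frame = base frame: x ahead of the robot, y to its left, z up, the work surface at z = 0. Lengths are in m, angles in rad, forces in N, time in s.
With the tool pointing down it reaches from about 0.3 to 0.85 m from the base axis. Payload 4.2 kg.
Tool frame: the origin (TCP) lies between the finger pads; the fingertips stand 25 mm ahead of it and the grasp point (between the pads) lies 6 mm ahead of it; z points along the fingers, y is the direction in which the jaws open and shut (so a half turn about z gives the same grasp; the last joint's range is limited). The gripper opens to 91 mm and grips with 3 to 60 N. Pads are 32 mm wide; open, the fingers measure 118 mm over their backs; the gripper's body (76 mm by 178 mm) begins 60 mm behind the grasp point.
Start: joints at [1.11, 0.32, 1.565, -0, 1.257, -0.02], TCP at [0.245, 0.52, 0.203] pointing down, gripper open.
Joint ranges: [-3.11, 3.11], [-0.84, 2.01], [0.21, 2.61], [-1.34, 4.49], [0.05, 2.63], [-2.56, 2.56]. Speed limits (rad/s): [2.57, 2.57, 3.14, 3.14, 3.14, 3.14].

### API

Orientations are given as a rotation vector (axis times angle).
In Python, from plant import readout, grab_frame, camera_info, job gives the robot as it stands.
- The arm moves only by the shell command python3 -m inch 'ROWS' [FORCE]. ROWS is text: rows parted by semicolons, each of 7 numbers parted by spaces: the closure in counts, from 0 (fully open) to 255 (shut), then the shift along the world's x, y, z in m, then the turn, a rotation vector about the world's x, y, z in rad. A call has 1 to 5 rows; each row shifts and turns the pose as measured when the row begins; what a row does not reach is not made up. A row lasts 1/10 s, in which the tool goes at most 50 mm and 8.59 degrees, less where a joint would pass 70% of its speed; a pose out of reach is approached as far as the arm can. A call is refused whole if a number of a shift passes 0.05 or a number of a turn 0.15, either way. A call with a gripper value outside its range is refused whole. The fingers move at their own pace and stop on an object; FORCE is the grip in N (left out, the last holds). Time passes only in rows, so rows that do not move let the fingers close. It gives the time, the measured TCP pose, the force and the opening at its end, in the units of the state.
- readout.read_state(): the state, without advancing time (a new reading comes with each control period).
- grab_frame(name): name is "side" or "top"; returns (picture, depth): 384x512x3 uint8, blue, green, red; 384x512 float32, m along the optical axis (not along the pixel's ray), 0 where there is no reading.
- camera_info(name): a dict with "intrinsics" (3x3 intrinsics, pixels), "distortion" ([k1, k2, p1, p2, k3] as OpenCV has them; the pictures are not rectified), "position" and "orientation" of the camera in the world. Camera axes: x right, y down, z forward; pixel columns grow to the right and rows downward; lengths in m; the calibration is good to about 2 mm. A picture is of the moment at which its call begins. camera_info takes no time and is no camera call.
- job.finish_job(): hands the job in, once; it reports no verdict.
The state is a dict: "clock": time; "q": joint angles; "qvel": joint speeds; "effort": joint torques, N m; "position": TCP position; "tcp_rot": TCP orientation; "contact_force": force on the tool from outside, world axes, zero at the start; "torque": the same for the moment, N m; "width": opening from 0.0 (shut) to 1.0 (fully open).
Only numpy, scipy, OpenCV 4.12 (cv2) and the standard library are available. Lean on these libraries where they do the work, as an engineer would, in place of code of your own. Each camera call takes 0.05 s, during which the arm holds its last target.

## Working session

There is one attempt and no reset: what is moved stays moved. The work goes in short steps, Python scripts to look and compute and a shell command to move; the robot and the scene stay as the last step left them, time stands still between calls to the robot, and variables do not carry over. Pictures are saved under pics/ and viewed, and the job is handed in when it is done.

```bash
mkdir -p pics; ls
python3 - <<'E'
from plant import readout, grab_frame, camera_info, job
import cv2,numpy as np
print(readout.read_state())
for n in("side","top"):
    print(camera_info(n))
    p,d=grab_frame(n); cv2.imwrite(f"pics/{n}0.png",p); np.save(f"pics/{n}0.npy",d)
E
```

```text
pics
{'clock': 0.0, 'q': array([ 1.11001445e+00,  3.20290190e-01,  1.56565007e+00,  1.60331284e-05,
        1.25740135e+00, -2.00034364e-02]), 'qvel': array([ 0.00090515,  0.00072757,  0.00103362,  0.00164028, -0.00090322,
       -0.00162411]), 'effort': array([-9.20671519e-04, -4.12463057e+01, -2.31965446e+01,  7.25851860e-02,
        4.58583457e-02, -1.26292921e-04]), 'position': array([0.24508755, 0.51958215, 0.20233252]), 'tcp_rot': array([-6.86694907e-01, -3.06518160e+00,  2.66219800e-03]), 'contact_force': array([-0.1361529 ,  0.15535287,  0.6015159 ]), 'torque': array([ 0.03494393, -0.02237168, -0.07011954]), 'width': 0.9995877246376642}
{'intrinsics': array([[394.31605947,   0.        , 256.17715515],
       [  0.        , 394.31605947, 184.96311077],
       [  0.        ,   0.        ,   1.        ]]), 'distortion': array([-0.05148219,  0.        ,  0.        ,  0.        ,  0.        ]), 'position': array([ 0.53589603, -0.87213285,  0.88493666]), 'orientation': array([-2.27299329,  0.09180213, -0.02944281])}
{'intrinsics': array([[454.30237113,   0.        , 253.47509258],
       [  0.        , 454.30237113, 193.69119386],
       [  0.        ,   0.        ,   1.        ]]), 'distortion': array([-0.04896462,  0.        ,  0.        ,  0.        ,  0.        ]), 'position': array([ 0.44611823, -0.00177759,  1.36462177]), 'orientation': array([-2.16963632,  2.15467356, -0.10585722])}
```

View pics/top0.png

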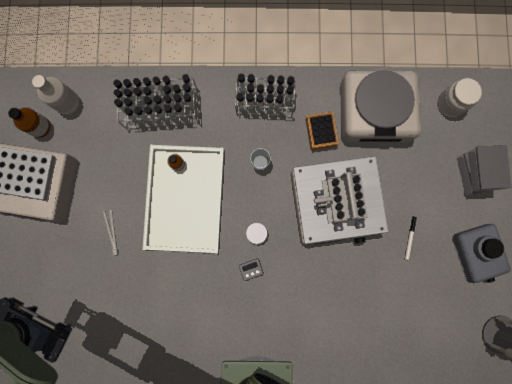

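View pics/side0.png

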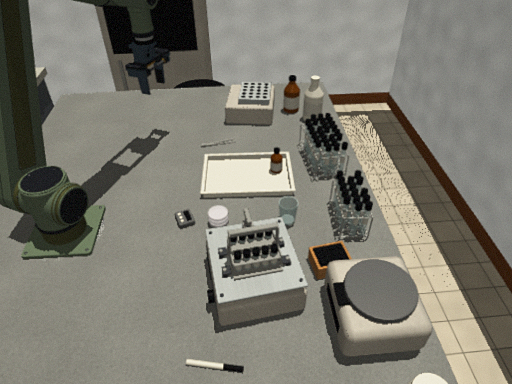

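```bash
cat > h.py <<'E'
import cv2,numpy as np
from scipy.spatial.transform import Rotation as R
from plant import camera_info
def ray(n,px):
    c=camera_info(n); u=cv2.undistortPoints(np.array(px,float).reshape(-1,1,2),c['intrinsics'],c['distortion']).reshape(-1,2)
    d=np.c_[u,np.ones(len(u))]@R.from_rotvec(c['orientation']).as_matrix().T
    return c['position'],d
def atz(n,px,z):
    o,d=ray(n,px); z=np.broadcast_to(z,len(d)); return o+d*((z-o[2])/d[:,2])[:,None]
def atd(n,px,dep):
    o,d=ray(n,px); return o+d*np.array(dep)[:,None]
def proj(n,P):
    c=camera_info(n); Rm=R.from_rotvec(c['orientation']).as_matrix().T
    r,_=cv2.Rodrigues(Rm); return cv2.projectPoints(np.array(P,float).reshape(-1,3),r,-Rm@c['position'],c['intrinsics'],c['distortion'])[0].reshape(-1,2)
def crop(p,x,y,w,h,s,f):
    cv2.imwrite(f,cv2.resize(p[y:y+h,x:x+w],None,fx=s,fy=s,interpolation=cv2.INTER_CUBIC))
E
python3 - <<'E'
from h import *
t=cv2.imread('pics/top0.png');s=cv2.imread('pics/side0.png')
crop(t,285,150,110,100,7,'pics/t_sh.png')
crop(s,195,195,115,125,5,'pics/s_sh.png')
crop(t,135,135,100,125,5,'pics/t_tr.png')
E
```

```text
(no output)
```

View pics/t_sh.png

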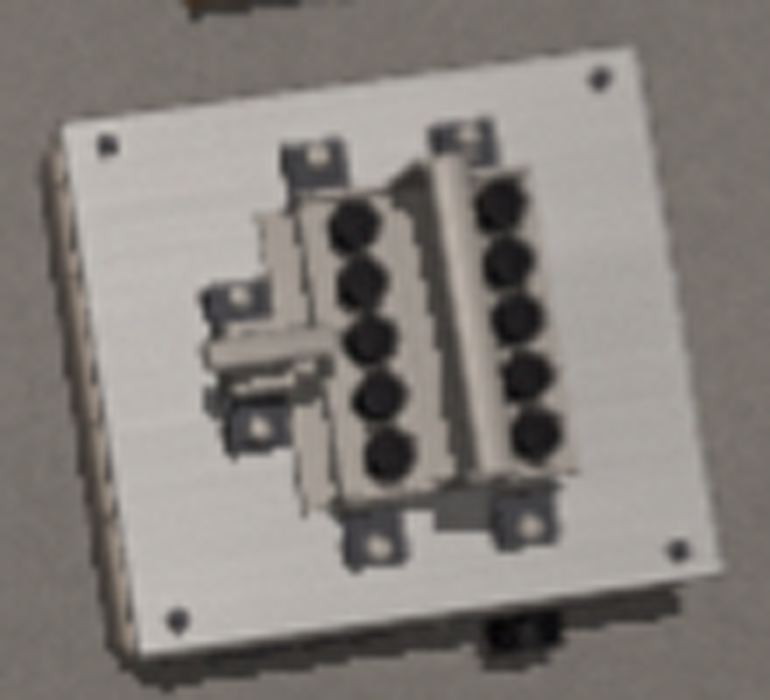

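View pics/s_sh.png

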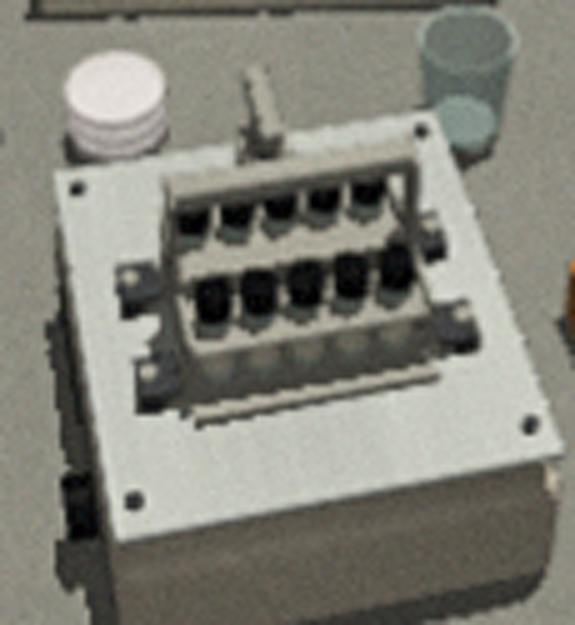

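View pics/t_tr.png

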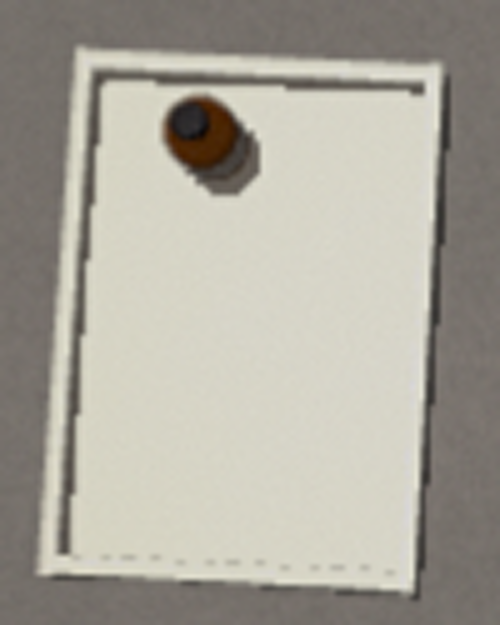

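Run:
```python
from h import *
f=lambda P,s,x,y:(np.array(P,float)+.5)/s-.5+[x,y]
def rep(name,C,ang):print(name,np.round(C,4),'yaw',np.round(np.degrees(ang),2))
# deck: top
for n,P in(("top",f([(62,124),(632,47),(722,572),(138,655)],7,285,150)),("side",f([(55,170),(435,112),(562,450),(120,542)],5,195,195))):
    Q=atz(n,P,.11);print(n,np.round(Q,3).tolist(),np.linalg.norm(Q-np.roll(Q,-1,0),axis=1).round(4));print(Q.mean(0).round(4))
# screws top
Q=atz("top",f([(108,146),(600,78),(679,550),(178,620)],7,285,150),.11);print('scr',Q.round(4).tolist(),Q.mean(0).round(4))
Q=atz("side",f([(77,188),(421,131),(530,425),(134,500)],5,195,195),.11);print('scr side',Q.round(4).tolist(),Q.mean(0).round(4))
Q=atz("top",f([(447,157),(488,470)],7,285,150),.22);print('handle',Q.round(4).tolist(),Q.mean(0).round(4))
Q=atz("side",f([(168,187),(416,155)],5,195,195),.22);print('handle side',Q.round(4).tolist(),Q.mean(0).round(4))
Q=atz("top",f([(208,352),(330,338)],7,285,150),.196);print('T',Q.round(4).tolist(),Q.mean(0).round(4))
Q=atz("side",f([(255,70),(268,130)],5,195,195),.196);print('T side',Q.round(4).tolist(),Q.mean(0).round(4))
Q=atz("top",f([(80,48),(443,66),(415,592),(38,572)],5,135,135),.024);print('tray',Q.round(4).tolist(),Q.mean(0).round(4),np.linalg.norm(Q-np.roll(Q,-1,0),axis=1).round(4))
Q=atz("top",f([(190,120)],5,135,135),.095);print('bottle',Q.round(4))
d=np.load('pics/top0.npy')
for p in [(350,190),(347,190),(354,200),(318,200),(325,199)]: print(p,d[p[1],p[0]],atd("top",[p],[d[p[1],p[0]]]).round(4))
```

```text
top [[0.656, -0.101, 0.11], [0.689, -0.33, 0.11], [0.479, -0.361, 0.11], [0.445, -0.13, 0.11]] [0.2312 0.212  0.233  0.2127]
[ 0.567  -0.2305  0.11  ]
side [[0.449, -0.131, 0.11], [0.658, -0.104, 0.11], [0.689, -0.332, 0.11], [0.482, -0.364, 0.11]] [0.211  0.2295 0.2096 0.236 ]
[ 0.5696 -0.2327  0.11  ]
scr [[0.6469, -0.1193, 0.11], [0.6758, -0.3166, 0.11], [0.4874, -0.3441, 0.11], [0.4588, -0.1462, 0.11]] [ 0.5672 -0.2316  0.11  ]
scr side [[0.4606, -0.1449, 0.11], [0.6485, -0.1183, 0.11], [0.6767, -0.3163, 0.11], [0.4889, -0.3425, 0.11]] [ 0.5687 -0.2305  0.11  ]
handle [[0.6261, -0.2325, 0.22], [0.5122, -0.2456, 0.22]] [ 0.5691 -0.239   0.22  ]
handle side [[0.5129, -0.251, 0.22], [0.6283, -0.2406, 0.22]] [ 0.5706 -0.2458  0.22  ]
T [[0.5565, -0.1479, 0.196], [0.562, -0.193, 0.196]] [ 0.5592 -0.1704  0.196 ]
T side [[0.5577, -0.152, 0.196], [0.5616, -0.1948, 0.196]] [ 0.5597 -0.1734  0.196 ]
tray [[0.7382, 0.3226, 0.024], [0.728, 0.1029, 0.024], [0.4144, 0.1148, 0.024], [0.4239, 0.3376, 0.024]] [0.5761 0.2195 0.024 ] [0.2199 0.3139 0.223  0.3146]
bottle [[0.6812 0.241  0.095 ]]
(350, 190) 1.1509757 [[ 0.58   -0.2359  0.2191]]
(347, 190) 1.2173327 [[ 0.5877 -0.2413  0.1532]]
(354, 200) 1.1468724 [[ 0.5545 -0.2454  0.2204]]
(318, 200) 1.170529 [[ 0.556  -0.1573  0.1976]]
(325, 199) 1.1731939 [[ 0.559  -0.1757  0.1951]]
```

```bash
python3 -m inch '100 0 -0.02 0.04 0 0 -0.14;100 0.02 -0.04 0.02 0 0 -0.14;100 0.02 -0.045 0.02 0 0 -0.14;100 0.02 -0.045 0.02 0 0 -0.14;100 0.02 -0.045 0.01 0 0 -0.14'; python3 -m inch '100 0.02 -0.045 0 0 0 -0.14;100 0.02 -0.045 0 0 0 -0.14;100 0.02 -0.045 0 0 0 0;100 0.02 -0.045 0 0 0 0;100 0.02 -0.045 0 0 0 0'
```

```text
clock: 0.6
position: [0.3209, 0.3277, 0.3075]
tcp_rot: [-1.716, -2.624, 0.014]
contact_force: [1.7, -0.4, 0.3]
width: 0.617
clock: 1.1
position: [0.4207, 0.098, 0.3088]
tcp_rot: [-2.08, -2.347, 0.006]
contact_force: [1.5, 0.8, -0.7]
width: 0.608
```

```bash
python3 -m inch '130 0.024 -0.046 0 0 0 0.02;130 0.024 -0.046 0 0 0 0;130 0.024 -0.046 0 0 0 0;130 0.024 -0.046 0 0 0 0;130 0.024 -0.046 0 0 0 0'; python3 -m inch '130 0.018 -0.036 0 0 0 0;130 0 0 0 0 0 0;130 0 0 0 0 0 0'
python3 - <<'E'
from h import *
from plant import readout,grab_frame
s=readout.read_state();print(s['position'],R.from_rotvec(s['tcp_rot']).as_matrix().round(4),s['q'].round(3))
p,d=grab_frame("top");crop(p,285,150,110,100,7,'pics/t1.png')
p,d=grab_frame("side");crop(p,195,130,125,125,5,'pics/s1.png')
E
```

```text
clock: 1.6
position: [0.5333, -0.1254, 0.3079]
tcp_rot: [-2.057, -2.365, 0.005]
contact_force: [0.3, 0.0, 0.3]
width: 0.487
clock: 1.9
position: [0.5529, -0.1686, 0.3043]
tcp_rot: [-2.063, -2.355, 0.01]
contact_force: [-0.2, 0.2, 0.3]
width: 0.49
[ 0.55293275 -0.16863482  0.30432547] [[-0.1313  0.9913 -0.0123]
 [ 0.9913  0.1313  0.0026]
 [ 0.0042 -0.0118 -0.9999]] [-3.150e-01  2.890e-01  1.358e+00 -1.000e-03  1.507e+00 -4.470e-01]
```

```bash
python3 -m inch '143 0.006 -0.003 -0.02 0 -0.012 0.013;143 0 0 -0.03 0 0 0;143 0 0 -0.02 0 0 0;143 0 0 0 0 0 0'
python3 - <<'E'
from h import *
from plant import readout,grab_frame
s=readout.read_state();print(s['position'],R.from_rotvec(s['tcp_rot']).as_matrix().round(4))
p,d=grab_frame("top");crop(p,285,150,110,100,7,'pics/t2.png')
p,d=grab_frame("side");crop(p,195,150,125,125,5,'pics/s2.png')
E
```

```text
clock: 2.4
position: [0.5574, -0.1646, 0.2355]
tcp_rot: [2.043, 2.384, 0.007]
contact_force: [0.1, 0.2, -0.2]
width: 0.437
[ 0.55735167 -0.16456091  0.23552136] [[-0.1534  0.9882  0.0047]
 [ 0.9882  0.1534  0.0022]
 [ 0.0014  0.005  -1.    ]]
```

View pics/s2.png

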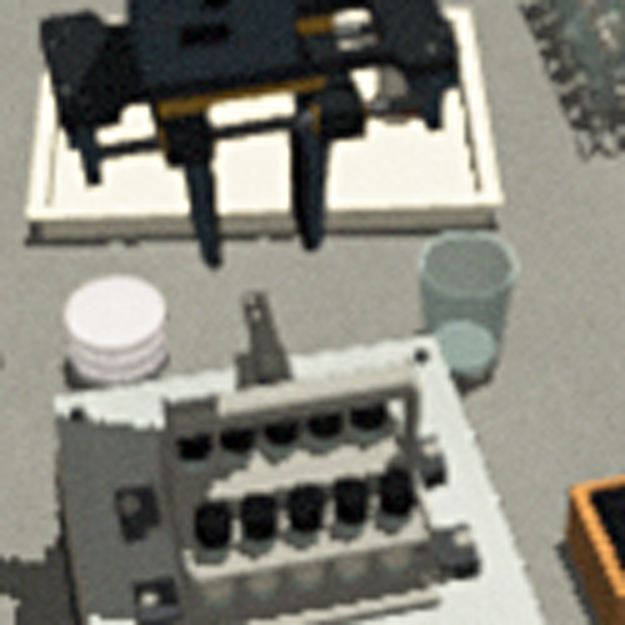

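View pics/t2.png

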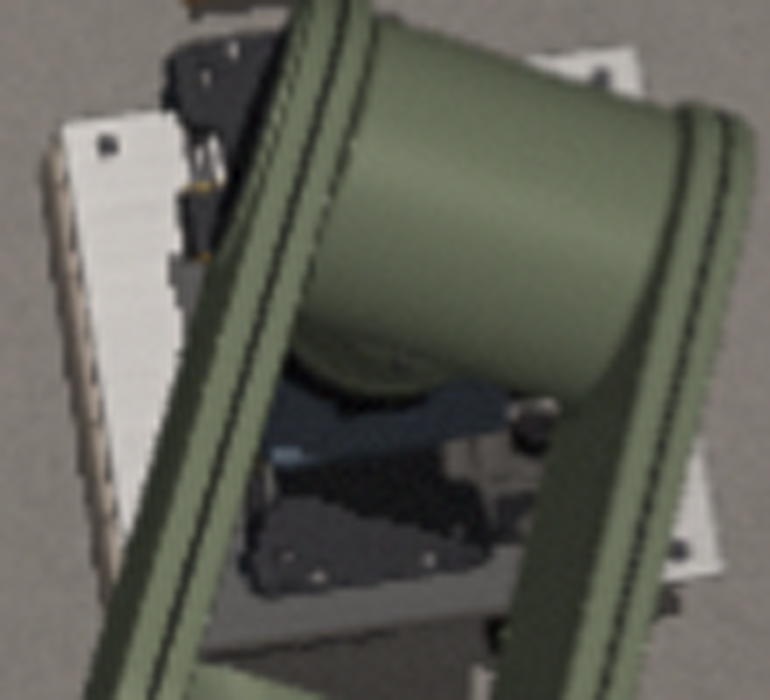

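```bash
python3 -m inch '143 0.002 -0.007 -0.015 0 0 0;143 0 0 -0.015 0 0 0;143 0 0 0 0 0 0'
python3 - <<'E'
from plant import readout
s=readout.read_state();print(s['position'],s['contact_force'])
E
```

```text
clock: 2.8
position: [0.5637, -0.1714, 0.2141]
tcp_rot: [2.03, 2.375, 0.017]
contact_force: [0.2, -0.4, 0.3]
width: 0.436
[ 0.56371958 -0.17140628  0.21405487] [ 0.20978915 -0.39279696  0.26262753]
```

```bash
python3 -m inch '143 -0.003 0 -0.008 0 0 0;143 0 0 0 0 0 0;143 0 0 0 0 0 0'
python3 - <<'E'
from h import *
from plant import readout
s=readout.read_state();print(s['position'],s['contact_force'],R.from_rotvec(s['tcp_rot']).as_matrix().round(4))
E
```

```text
clock: 3.1
position: [0.5622, -0.1712, 0.2097]
tcp_rot: [2.024, 2.372, 0.021]
contact_force: [-0.3, -1.0, 0.2]
width: 0.437
[ 0.56219749 -0.1712455   0.20972143] [-0.27132198 -1.02319576  0.19945486] [[-0.1569  0.9873  0.0267]
 [ 0.9876  0.157  -0.0047]
 [-0.0089  0.0256 -0.9996]]
```

```bash
python3 -m inch '143 -0.003 -0.001 -0.008 0.005 0.027 -0.012;143 0 0 -0.005 0 0 0;143 0 0 0 0 0 0'
python3 - <<'E'
from h import *
from plant import readout
s=readout.read_state();print(s['position'],s['contact_force'],R.from_rotvec(s['tcp_rot']).as_matrix().round(4))
E
```

```text
clock: 3.4
position: [0.5595, -0.1725, 0.1969]
tcp_rot: [-2.055, -2.376, 0.001]
contact_force: [0.3, -0.2, -0.8]
width: 0.437
[ 0.55946917 -0.17247176  0.19688938] [ 0.32472195 -0.15213017 -0.76532194] [[-1.441e-01  9.896e-01 -6.000e-04]
 [ 9.896e-01  1.441e-01 -2.000e-04]
 [-1.000e-04 -7.000e-04 -1.000e+00]]
```

Pose is right; take a closer look, then close.

```bash
python3 - <<'E'
from h import *
from plant import readout,grab_frame
p,d=grab_frame("side");crop(p,195,150,125,125,5,'pics/s3.png')
E
python3 -m inch '255 0 0 0 0 0 0;255 0 0 0 0 0 0;255 0 0 0 0 0 0;255 0 0 0 0 0 0' 30
```

```text
clock: 3.85
position: [0.5598, -0.1726, 0.1972]
tcp_rot: [2.055, 2.376, -0.0]
contact_force: [0.0, 0.1, -0.6]
width: 0.117
```

View pics/s3.png

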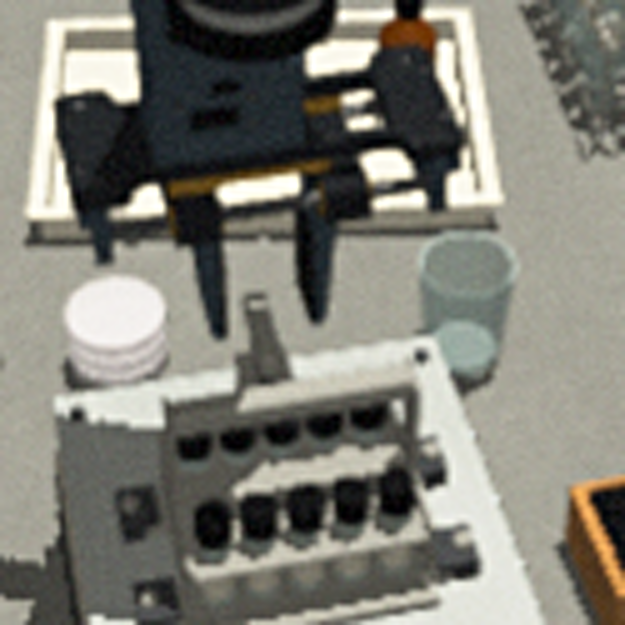

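```bash
python3 -m inch '255 0 0 0 0 0 0;255 0 0 0.004 0 0 0;255 0 0 0.004 0 0 0' 40; python3 -m inch '255 0 0 0 0 0 0'
```

```text
clock: 4.15
position: [0.5595, -0.1726, 0.2054]
tcp_rot: [-2.055, -2.376, 0.001]
contact_force: [0.2, 0.6, -0.0]
width: 0.005
clock: 4.25
position: [0.5599, -0.1727, 0.2063]
tcp_rot: [2.055, 2.375, -0.0]
contact_force: [-0.4, 0.5, -0.5]
width: 0.007
```

Run:
```python
from h import *
from plant import readout,grab_frame
f=lambda q:((q-[195,150])*5).round(0).tolist()
g=lambda q:((q-[285,150])*7).round(0).tolist()
X=np.array([.9896,.1441,0]);Y=np.array([-.1441,.9896,0])
c=np.array([.5595,-.1725,0])
for z in(.172,.182,.196):print(z,f(proj("side",[c+[0,0,z],c+Y*.025+[0,0,z],c-Y*.025+[0,0,z],c+X*.027+[0,0,z],c-X*.027+[0,0,z]])))
print(g(proj("top",[c+Y*.025+[0,0,.196],c-Y*.025+[0,0,.196]])))
Q=atz("top",(np.array([(237,298),(259,427)])+.5)/7-.5+[285,150],.133);print(Q,Q.mean(0))
p,d=grab_frame("side");crop(p,215,170,75,75,9,'pics/s4.png')
p,d=grab_frame("top");cv2.imwrite('pics/t4.png',p)
d=np.load('pics/side0.npy')
for u,v in[(246,210),(247,213),(248,216),(249,220),(249,223)]:print(u,v,atd("side",[(u,v)],[d[v,u]]).round(4))
```

```text
0.172 [[260.0, 355.0], [250.0, 321.0], [270.0, 390.0], [312.0, 346.0], [208.0, 364.0]]
0.182 [[260.0, 341.0], [250.0, 307.0], [270.0, 376.0], [312.0, 332.0], [207.0, 350.0]]
0.196 [[259.0, 321.0], [249.0, 287.0], [269.0, 356.0], [312.0, 312.0], [205.0, 330.0]]
[[205.0, 351.0], [338.0, 332.0]]
[[ 0.58363806 -0.16719779  0.133     ]
 [ 0.5333417  -0.17535481  0.133     ]] [ 0.55848988 -0.1712763   0.133     ]
246 210 [[ 0.5585 -0.1559  0.1947]]
247 213 [[ 0.5603 -0.1664  0.1943]]
248 216 [[ 0.5621 -0.1793  0.1963]]
249 220 [[ 0.5637 -0.1931  0.1962]]
249 223 [[ 0.5635 -0.1935  0.1861]]
```

View pics/s4.png

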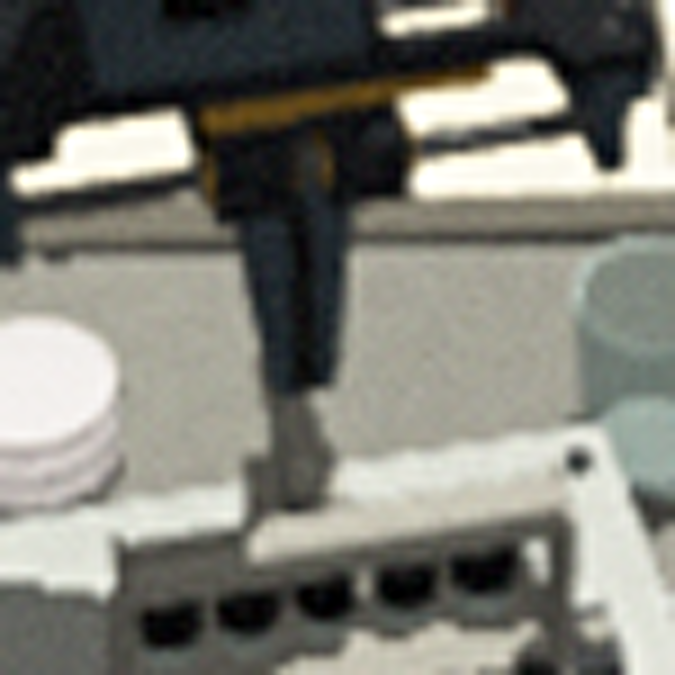

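Run:
```python
from h import *
from plant import readout,grab_frame
p,d=grab_frame("side")
s=readout.read_state();print(s['position'],s['q'].round(4))
for v in range(196,222,2):
    print(v,[ (u,)+tuple(atd("side",[(u,v)],[d[v,u]]).round(3)[0]) for u in(244,246,248,250,252)])
crop(p,215,170,75,75,9,'pics/s5.png')
```

```text
[ 0.55952925 -0.17255806  0.20551049] [-3.1860e-01  3.3510e-01  1.5355e+00 -4.0000e-04  1.2715e+00 -4.6290e-01]
196 [(244, np.float64(0.554), np.float64(-0.193), np.float64(0.275)), (246, np.float64(0.559), np.float64(-0.191), np.float64(0.273)), (248, np.float64(0.563), np.float64(-0.187), np.float64(0.27)), (250, np.float64(0.568), np.float64(-0.189), np.float64(0.271)), (252, np.float64(0.573), np.float64(-0.189), np.float64(0.271))]
198 [(244, np.float64(0.554), np.float64(-0.191), np.float64(0.268)), (246, np.float64(0.558), np.float64(-0.191), np.float64(0.267)), (248, np.float64(0.563), np.float64(-0.189), np.float64(0.265)), (250, np.float64(0.568), np.float64(-0.191), np.float64(0.267)), (252, np.float64(0.573), np.float64(-0.186), np.float64(0.262))]
200 [(244, np.float64(0.554), np.float64(-0.189), np.float64(0.259)), (246, np.float64(0.558), np.float64(-0.19), np.float64(0.26)), (248, np.float64(0.563), np.float64(-0.189), np.float64(0.258)), (250, np.float64(0.568), np.float64(-0.188), np.float64(0.258)), (252, np.float64(0.572), np.float64(-0.189), np.float64(0.258))]
2
[... 2584 characters left out ...]
2), np.float64(0.016), np.float64(0.001))]
218 [(244, np.float64(0.556), np.float64(0.012), np.float64(-0.001)), (246, np.float64(0.557), np.float64(-0.183), np.float64(0.193)), (248, np.float64(0.562), np.float64(-0.185), np.float64(0.195)), (250, np.float64(0.567), np.float64(-0.183), np.float64(0.193)), (252, np.float64(0.581), np.float64(0.005), np.float64(0.003))]
220 [(244, np.float64(0.552), np.float64(-0.163), np.float64(0.166)), (246, np.float64(0.557), np.float64(-0.183), np.float64(0.186)), (248, np.float64(0.561), np.float64(-0.192), np.float64(0.195)), (250, np.float64(0.566), np.float64(-0.19), np.float64(0.192)), (252, np.float64(0.573), np.float64(-0.163), np.float64(0.164))]
```

View pics/t4.png

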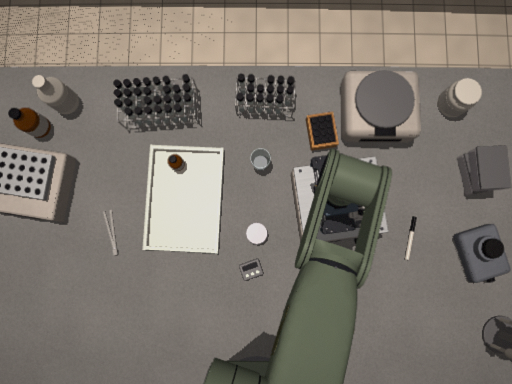

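Run:
```python
from h import *
for n,P in(("side",[.245,.52,.178]),("top",[.245,.52,.178]),("side",[.245,.52,.213])): print(proj(n,[P]))
d=np.load('pics/side0.npy');s=cv2.imread('pics/side0.png')
crop(s,120,30,60,70,8,'pics/s0g.png')
vv,uu=np.mgrid[30:100,125:180]
px=np.c_[uu.ravel(),vv.ravel()];W=atd("side",px,d[vv,uu].ravel())
m=(abs(W[:,0]-.245)<.08)&(abs(W[:,1]-.52)<.08)&(W[:,2]>.1)
print(W[m][np.argsort(W[m][:,2])[:15]].round(3))
d=np.load('pics/top0.npy');vv,uu=np.mgrid[290:360,0:75]
W=atd("top",np.c_[uu.ravel(),vv.ravel()],d[vv,uu].ravel());m=(W[:,2]>.1)&(W[:,2]<.26)
print(W[m][np.argsort(W[m][:,2])[:10]].round(3))
```

```text
[[154.48227198  95.60937824]]
[[ 55.82535958 318.25915817]]
[[152.90342754  87.23199934]]
[[0.229 0.473 0.21 ]
 [0.254 0.568 0.211]
 [0.259 0.566 0.212]
 [0.282 0.563 0.212]
 [0.279 0.554 0.212]
 [0.214 0.478 0.212]
 [0.237 0.467 0.212]
 [0.263 0.563 0.213]
 [0.254 0.572 0.213]
 [0.251 0.571 0.214]
 [0.222 0.474 0.214]
 [0.279 0.558 0.214]
 [0.21  0.482 0.215]
 [0.235 0.463 0.215]
 [0.219 0.472 0.215]]
[[0.237 0.468 0.211]
 [0.268 0.559 0.213]
 [0.275 0.557 0.214]
 [0.278 0.556 0.214]
 [0.274 0.555 0.218]
 [0.269 0.559 0.219]
 [0.236 0.465 0.219]
 [0.271 0.556 0.22 ]
 [0.256 0.563 0.22 ]
 [0.274 0.556 0.22 ]]
```

View pics/s0g.png

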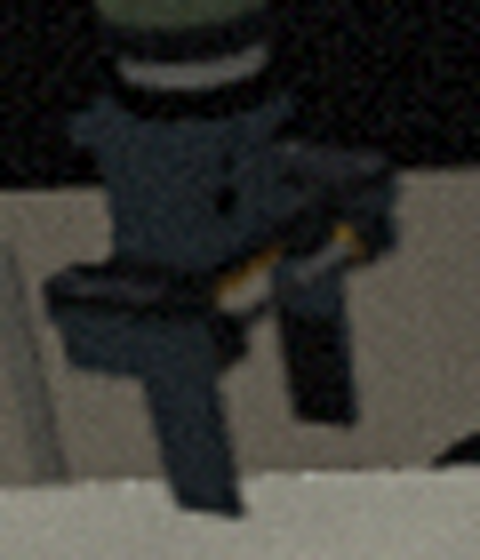

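```bash
python3 -m inch '143 0 0 0 0 0 0;143 0 0 0 0 0 0;143 0 0 0 0 0 0'; python3 -m inch '143 0 0 -0.01 0 0 0;143 0 0 -0.01 0 0 0;143 0 0 -0.01 0 0 0;143 0 0 0 0 0 0'
python3 - <<'E'
from h import *
from plant import readout
s=readout.read_state();print(s['position'],s['contact_force'],R.from_rotvec(s['tcp_rot']).as_matrix().round(4))
E
```

```text
clock: 4.7
position: [0.5593, -0.1725, 0.2052]
tcp_rot: [-2.055, -2.375, 0.001]
contact_force: [-0.5, 0.7, -0.4]
width: 0.236
clock: 5.1
position: [0.5586, -0.1723, 0.1717]
tcp_rot: [-2.054, -2.374, 0.002]
contact_force: [-0.3, -0.5, 0.3]
width: 0.436
[ 0.55859166 -0.17226461  0.17166437] [-0.31375257 -0.46917405  0.28350475] [[-1.440e-01  9.896e-01 -3.000e-03]
 [ 9.896e-01  1.440e-01  6.000e-04]
 [ 1.000e-03 -2.900e-03 -1.000e+00]]
```

```bash
python3 -m inch '143 0.001 0 -0.007 0 0 0;143 0 0 0 0 0 0' 40
python3 - <<'E'
from h import *
from plant import readout,grab_frame
p,d=grab_frame("side");crop(p,205,170,85,75,8,'pics/s6.png')
E
```

```text
clock: 5.3
position: [0.5594, -0.1721, 0.1633]
tcp_rot: [-2.053, -2.373, 0.003]
contact_force: [0.3, 1.1, -0.6]
width: 0.439
```

View pics/s6.png

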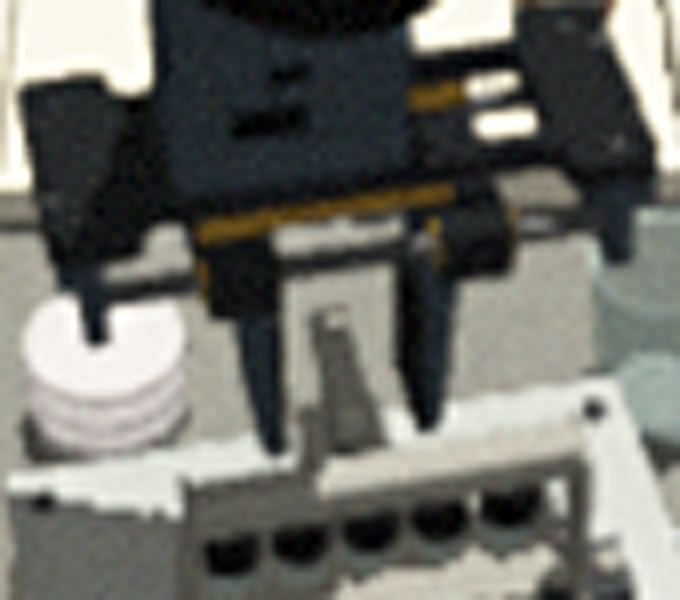

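```bash
python3 -m inch '255 0 0 0 0 0 0;255 0 0 0 0 0 0;255 0 0 0 0 0 0;255 0 0 0 0 0 0;255 0 0 0 0 0 0' 40
```

```text
clock: 5.85
position: [0.5596, -0.1727, 0.1651]
tcp_rot: [-2.054, -2.375, 0.003]
contact_force: [0.4, -0.4, -1.6]
width: 0.13
```

```bash
python3 -m inch '255 0 0 0.005 0 0 0;255 0 0 0.004 0 0 0;255 0 0 0.004 0 0 0;255 0 0 0 0 0 0'
```

```text
clock: 6.25
position: [0.5594, -0.1726, 0.175]
tcp_rot: [-2.052, -2.372, 0.005]
contact_force: [2.3, -0.6, -9.6]
width: 0.13
```

```bash
python3 -m inch '255 0 0 0.003 0 0 0;255 0 0 0 0 0 0'
```

```text
clock: 6.45
position: [0.5594, -0.1726, 0.1771]
tcp_rot: [-2.052, -2.371, 0.006]
contact_force: [1.6, -0.5, -10.7]
width: 0.134
```

```bash
python3 -m inch '255 0 0 0.001 0 0 -0.08;255 0 0 0 0 0 -0.12;255 0 0 0 0 0 -0.12;255 0 0 0 0 0 -0.12'
python3 - <<'E'
from h import *
from plant import readout
s=readout.read_state();print(s['position'],s['contact_force'],s['torque'],R.from_rotvec(s['tcp_rot']).as_matrix().round(3).tolist())
E
```

```text
clock: 6.85
position: [0.5586, -0.1725, 0.1767]
tcp_rot: [-2.532, -1.845, 0.006]
contact_force: [1.5, -1.1, -10.1]
width: 0.132
[ 0.558629   -0.17249001  0.17667472] [  1.51910617  -1.09452487 -10.07386815] [-0.26352744 -0.36234863  0.02591591] [[0.307, 0.952, -0.008], [0.952, -0.306, 0.005], [0.002, -0.009, -1.0]]
```

```bash
python3 -m inch '255 0 0 0 0 0 -0.13;255 0 0 0 0 0 -0.13;255 0 0 0 0 0 -0.13;255 0 0 0 0 0 -0.13;255 0 0 0 0 0 -0.13'; python3 -m inch '255 0 0 0 0 0 -0.1;255 0 0 0 0 0 0'
python3 - <<'E'
from h import *
from plant import readout
s=readout.read_state();print(s['position'],s['contact_force'],s['torque'],R.from_rotvec(s['tcp_rot']).as_matrix().round(3).tolist())
E
```

```text
clock: 7.35
position: [0.5577, -0.1718, 0.1762]
tcp_rot: [-2.998, -0.899, 0.003]
contact_force: [1.4, 0.6, -8.6]
width: 0.133
clock: 7.55
position: [0.5577, -0.1716, 0.1762]
tcp_rot: [-3.041, -0.741, 0.002]
contact_force: [1.6, -0.5, -9.5]
width: 0.13
[ 0.55765683 -0.17161549  0.17620339] [ 1.60232736 -0.53749069 -9.5400764 ] [-0.37064886 -0.29568805 -0.01444127] [[0.888, 0.46, -0.004], [0.46, -0.888, 0.011], [0.001, -0.012, -1.0]]
```

```bash
python3 -m inch '255 0 0 -0.002 0 0 0;255 0 0 0 0 0 0'; python3 -m inch '255 0 0 -0.001 0 0 0;255 0 0 0 0 0 0'
```

```text
clock: 7.75
position: [0.5577, -0.1716, 0.1763]
tcp_rot: [-3.04, -0.747, 0.001]
contact_force: [2.0, -1.1, -10.4]
width: 0.132
clock: 7.95
position: [0.5577, -0.1717, 0.1762]
tcp_rot: [-3.04, -0.749, -0.001]
contact_force: [0.7, 0.0, -6.3]
width: 0.132
```

```bash
python3 -m inch '180 0 0 0 0 0 0;180 0 0 0 0 0 0;180 0 0 0 0 0 0'; python3 -m inch '180 0 0 0.02 0 0 0;180 0 0 0.03 0 0 0;180 0 0 0.03 0 0 0;180 0 0 0 0 0 0'
python3 - <<'E'
from h import *
from plant import readout,grab_frame
p,d=grab_frame("side");crop(p,205,170,85,75,8,'pics/s7.png')
vv,uu=np.mgrid[190:240,230:270];W=atd("side",np.c_[uu.ravel(),vv.ravel()],d[vv,uu].ravel())
m=(np.hypot(W[:,0]-.5595,W[:,1]+.172)<.028)&(W[:,2]>.198)&(W[:,2]<.215);print(m.sum(),W[m].round(3)[::4])
s=readout.read_state();print(s['position'],s['contact_force'],R.from_rotvec(s['tcp_rot']).as_matrix().round(3).tolist())
E
```

```text
clock: 8.25
position: [0.5584, -0.1717, 0.1779]
tcp_rot: [-3.041, -0.751, -0.004]
contact_force: [0.5, 0.7, 0.3]
width: 0.293
clock: 8.65
position: [0.558, -0.1714, 0.2616]
tcp_rot: [-3.04, -0.751, -0.005]
contact_force: [0.8, 0.1, -0.4]
width: 0.292
103 [[ 0.576 -0.16   0.208]
 [ 0.573 -0.16   0.204]
 [ 0.583 -0.161  0.205]
 [ 0.571 -0.166  0.207]
 [ 0.581 -0.164  0.204]
 [ 0.563 -0.167  0.205]
 [ 0.573 -0.169  0.206]
 [ 0.583 -0.166  0.203]
 [ 0.56  -0.172  0.206]
 [ 0.57  -0.171  0.205]
 [ 0.58  -0.167  0.2  ]
 [ 0.55  -0.174  0.206]
 [ 0.56  -0.175  0.207]
 [ 0.57  -0.171  0.202]
 [ 0.543 -0.177  0.206]
 [ 0.553 -0.176  0.205]
 [ 0.563 -0.175  0.203]
 [ 0.573 -0.171  0.198]
 [ 0.545 -0.182  0.207]
 [ 0.555 -0.18   0.204]
 [ 0.565 -0.175  0.199]
 [ 0.542 -0.181  0.204]
 [ 0.552 -0.182  0.204]
 [ 0.537 -0.179  0.198]
 [ 0.547 -0.186  0.204]
 [ 0.545 -0.185  0.2  ]]
[ 0.55698954 -0.17111694  0.2593435 ] [ 0.89973862  0.12165996 -0.83727288] [[0.885, 0.466, -0.003], [0.466, -0.885, 0.011], [0.003, -0.011, -1.0]]
```

View pics/s7.png

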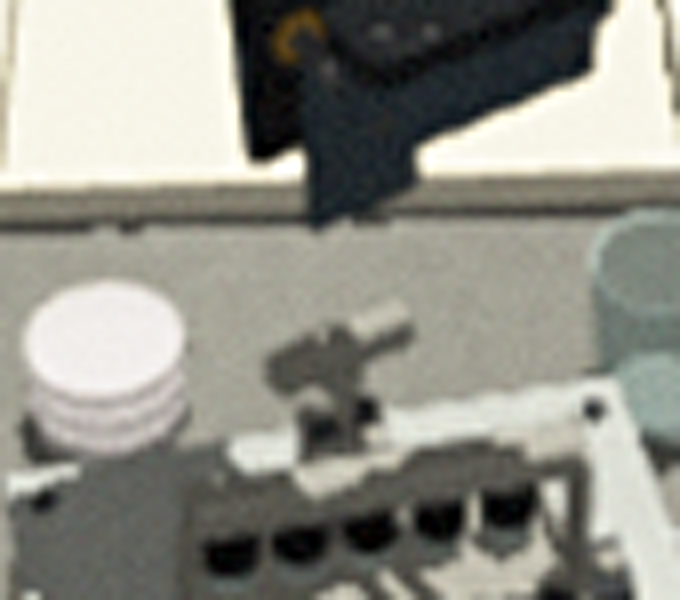

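Run:
```python
from h import *
from plant import readout,grab_frame
s=readout.read_state();c=s['position'];M=R.from_rotvec(s['tcp_rot']).as_matrix()
for n in("side","top"):
    p,d=grab_frame(n);vv,uu=np.mgrid[0:384,0:512];W=atd(n,np.c_[uu.ravel(),vv.ravel()],d.ravel())
    T=(W-c)@M
    for lo in range(-110,110,20):
        m=(T[:,1]*1e3>lo)&(T[:,1]*1e3<=lo+20)&(abs(T[:,0])<.06)&(W[:,2]>.225)&(W[:,2]<.6)
        if m.sum()>3:
            i=np.argsort(W[m][:,2])[:2];print(n,lo,m.sum(),'min z-TCPz',(W[m][i,2]-c[2]).round(3),T[m][i].round(3).tolist())
    if n=="side":crop(p,160,90,150,120,5,'pics/s8.png')
```

```text
side -90 140 min z-TCPz [0.09 0.09] [[-0.013, -0.074, -0.089], [-0.029, -0.074, -0.089]]
side -70 86 min z-TCPz [0.103 0.103] [[-0.031, -0.068, -0.102], [-0.031, -0.063, -0.103]]
side -50 142 min z-TCPz [0.095 0.096] [[-0.037, -0.03, -0.094], [-0.036, -0.032, -0.096]]
side -30 329 min z-TCPz [0.01 0.01] [[-0.003, -0.014, -0.01], [-0.011, -0.014, -0.01]]
side -10 395 min z-TCPz [0.102 0.102] [[-0.031, 0.006, -0.102], [-0.032, -0.002, -0.102]]
side 10 1560 min z-TCPz [0.01  0.011] [[-0.004, 0.02, -0.011], [-0.015, 0.017, -0.011]]
side 30 1420 min z-TCPz [0.091 0.094] [[-0.029, 0.037, -0.092], [-0.033, 0.038, -0.094]]
side 50 389 min z-TCPz [0.101 0.101] [[-0.031, 0.065, -0.102], [-0.032, 0.061, -0.102]]
side 70 623 min z-TCPz [0.087 0.087] [[-0.008, 0.079, -0.088], [0.016, 0.08, -0.088]]
side 90 24 min z-TCPz [0.122 0.122] [[-0.02, 0.09, -0.123], [0.028, 0.091, -0.123]]
top -110 18 min z-TCPz [0.321 0.321] [[-0.017, -0.098, -0.32], [-0.013, -0.094, -0.32]]
top -90 299 min z-TCPz [0.115 0.118] [[0.035, -0.087, -0.114], [-0.009, -0.088, -0.117]]
top -70 194 min z-TCPz [0.103 0.104] [[0.03, -0.051, -0.103], [0.031, -0.053, -0.103]]
top -50 312 min z-TCPz [0.101 0.102] [[0.032, -0.049, -0.101], [0.027, -0.045, -0.102]]
top -30 172 min z-TCPz [0.182 0.185] [[-0.037, -0.012, -0.182], [-0.031, -0.024, -0.185]]
top -10 34 min z-TCPz [0.186 0.187] [[-0.038, -0.007, -0.186], [-0.038, -0.002, -0.187]]
```

View pics/s8.png

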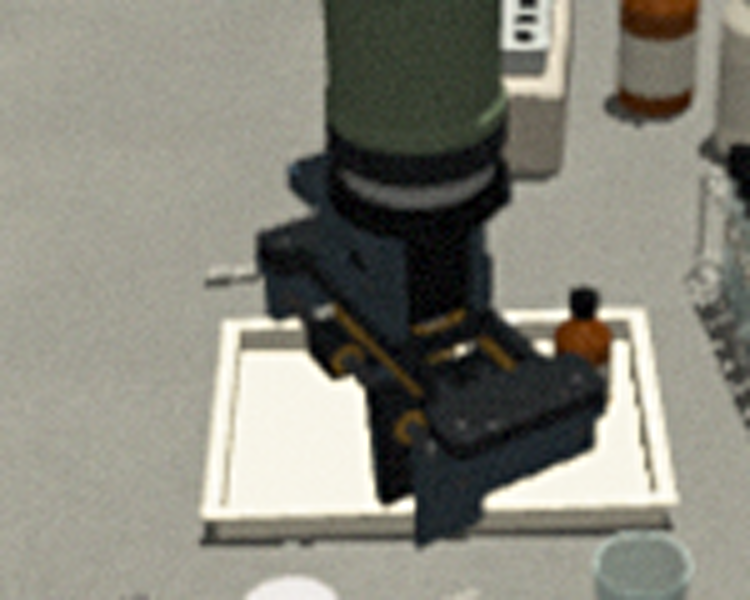

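```bash
python3 -m inch '100 0.006 -0.03 0 0 0 -0.12;100 0.006 -0.03 0 0 0 -0.12;100 0 -0.01 0 0 0 -0.1;100 0 0 0 0 0 0;100 0 0 0 0 0 0'
python3 - <<'E'
from h import *
from plant import readout
s=readout.read_state();M=R.from_rotvec(s['tcp_rot']).as_matrix();print(s['position'],M.round(3).tolist(),np.degrees(np.arctan2(M[1,1],M[0,1])))
E
```

```text
clock: 9.3
position: [0.5645, -0.2405, 0.2484]
tcp_rot: [-3.11, -0.211, 0.023]
contact_force: [-0.1, -0.4, 0.3]
width: 0.611
[ 0.56453237 -0.2405004   0.24843314] [[0.991, 0.135, -0.016], [0.135, -0.991, 0.023], [-0.013, -0.025, -1.0]] -82.24292903143275
```

```bash
python3 -m inch '100 0.005 -0.001 -0.015 -0.023 -0.016 0.009;100 0 0 -0.01 0 0 0;100 0 0 0 0 0 0'
python3 - <<'E'
from h import *
from plant import readout,grab_frame
s=readout.read_state();M=R.from_rotvec(s['tcp_rot']).as_matrix();print(s['position'],M.round(3).tolist(),np.degrees(np.arctan2(M[1,1],M[0,1])))
p,d=grab_frame("side");crop(p,195,150,115,120,5,'pics/s9.png')
vv,uu=np.mgrid[190:260,220:290];W=atd("side",np.c_[uu.ravel(),vv.ravel()],d[vv,uu].ravel())
m=(W[:,2]>.2165)&(W[:,2]<.224)&(W[:,1]>-.27)&(W[:,1]<-.225)
A=W[m];t=.145;X=np.array([np.cos(t),np.sin(t)]);Y=np.array([-np.sin(t),np.cos(t)])
r=A[:,:2]-[.5695,-.242];print(m.sum(),(r@X).min(),(r@X).max(),np.percentile(r@Y,[2,50,98]),A[:,2].mean(), np.polyfit(r@X,r@Y,1))
E
```

```text
clock: 9.6
position: [0.5686, -0.2391, 0.2211]
tcp_rot: [-3.131, -0.237, 0.004]
contact_force: [-0.8, 0.7, -0.9]
width: 0.604
[ 0.56863828 -0.239133    0.22106206] [[0.989, 0.15, -0.003], [0.15, -0.989, 0.002], [-0.003, -0.002, -1.0]] -81.3554365453724
151 -0.057401593458993636 0.06071288745680498 [-0.00580356  0.00015564  0.00779522] 0.21886291343902797 [-0.0047924  0.0004589]
```

View pics/s9.png

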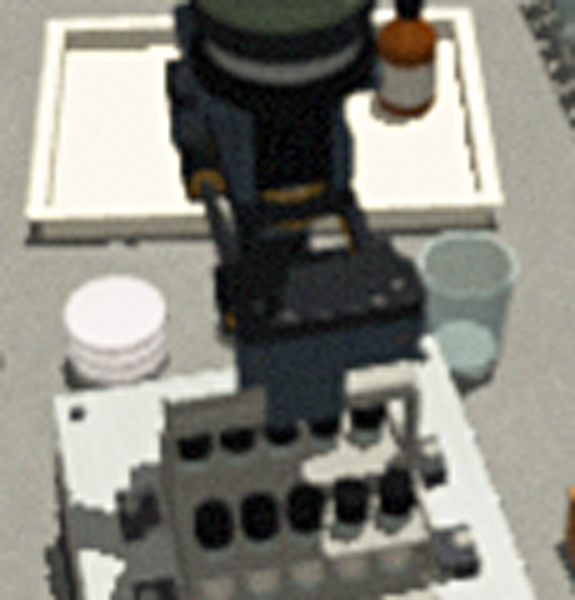

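```bash
python3 -m inch '100 0.002 -0.002 -0.015 0 0 0;100 0 0 -0.012 0 0 0;100 0 0 -0.005 0 0 0;100 0 0 0 0 0 0'
python3 - <<'E'
from h import *
from plant import readout,grab_frame
s=readout.read_state();M=R.from_rotvec(s['tcp_rot']).as_matrix();print(s['position'],M.round(3).tolist(),np.degrees(np.arctan2(M[1,1],M[0,1])))
E
```

```text
clock: 10.05
position: [0.5717, -0.2405, 0.1906]
tcp_rot: [-3.132, -0.24, -0.001]
contact_force: [0.4, -0.3, -0.2]
width: 0.606
[ 0.57173071 -0.24050763  0.19058905] [[0.988, 0.153, 0.001], [0.153, -0.988, 0.001], [0.001, -0.001, -1.0]] -81.22740959256602
```

```bash
python3 -m inch '100 -0.001 -0.001 -0.006 0 0 -0.008;100 0 0 0 0 0 0' ; python3 -m inch '255 0 0 0 0 0 0;255 0 0 0 0 0 0;255 0 0 0 0 0 0;255 0 0 0 0 0 0;255 0 0 0 0 0 0' 45;python3 -m inch '255 0 0 0 0 0 0;255 0 0 0 0 0 0'
```

```text
clock: 10.25
position: [0.571, -0.2417, 0.185]
tcp_rot: [-3.133, -0.227, -0.003]
contact_force: [-0.0, -0.4, -0.1]
width: 0.608
clock: 10.75
position: [0.5716, -0.2421, 0.1864]
tcp_rot: [3.132, 0.227, 0.006]
contact_force: [0.3, 0.7, -0.2]
width: 0.202
clock: 10.95
position: [0.5714, -0.2412, 0.1863]
tcp_rot: [-3.133, -0.227, -0.006]
contact_force: [0.1, -0.1, 0.1]
width: 0.15
```

```bash
python3 -m inch '255 0.001 -0.005 0 0 0 0;255 0.001 -0.006 0 0 0 0;255 0.001 -0.006 0 0 0 0;255 0 0 0 0 0 0'
python3 - <<'E'
from h import *
from plant import readout,grab_frame
s=readout.read_state();M=R.from_rotvec(s['tcp_rot']).as_matrix();print(s['position'],M.round(3).tolist(),np.degrees(np.arctan2(M[1,1],M[0,1])),s['torque'])
E
```

```text
clock: 11.35
position: [0.5742, -0.257, 0.1864]
tcp_rot: [-3.129, -0.228, -0.004]
contact_force: [-0.6, 0.5, -1.5]
width: 0.15
[ 0.57419836 -0.25699259  0.18637593] [[0.989, 0.145, 0.002], [0.145, -0.989, 0.005], [0.003, -0.004, -1.0]] -81.6713493224401 [-0.07782568  0.11615742  0.02441708]
```

```bash
python3 -m inch '255 0.001 -0.006 0 0 0 0;255 0.001 -0.006 0 0 0 0;255 0 -0.002 0 0 0 0;255 0 0 0 0 0 0'
python3 - <<'E'
from h import *
from plant import readout,grab_frame
s=readout.read_state();M=R.from_rotvec(s['tcp_rot']).as_matrix();print(s['position'],M.round(3).tolist(),np.degrees(np.arctan2(M[1,1],M[0,1])),s['torque'])
p,d=grab_frame("side");crop(p,195,170,115,120,5,'pics/s10.png')
E
```

```text
clock: 11.75
position: [0.5764, -0.2708, 0.1866]
tcp_rot: [-3.126, -0.227, -0.005]
contact_force: [-0.8, 2.9, 0.5]
width: 0.153
[ 0.57635221 -0.27082229  0.18664902] [[0.989, 0.145, 0.003], [0.145, -0.989, 0.007], [0.004, -0.007, -1.0]] -81.68667543792434 [0.34242549 0.27511535 0.0337319 ]
```

View pics/s10.png

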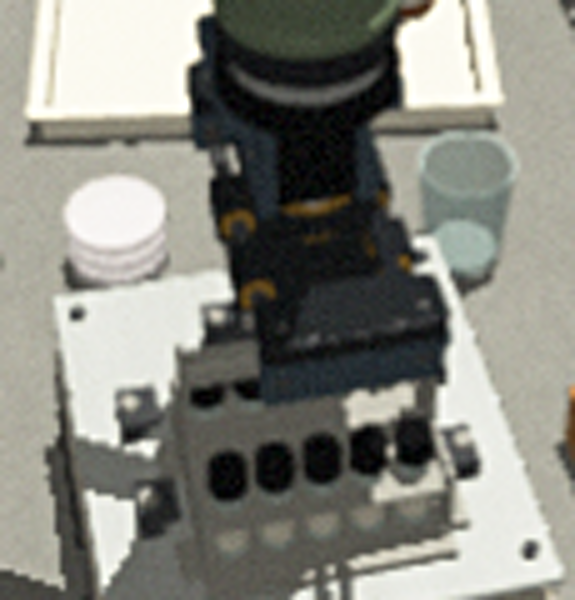

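```bash
python3 -m inch '255 0 0 0.004 0 0 0;255 0 0 0.005 0 0 0;255 0 0 0.005 0 0 0;255 0 0 0 0 0 0'
python3 - <<'E'
from h import *
from plant import readout,grab_frame
s=readout.read_state();M=R.from_rotvec(s['tcp_rot']).as_matrix();print(s['position'],M.round(3).tolist(),s['torque'])
E
```

```text
clock: 12.2
position: [0.5743, -0.2725, 0.1972]
tcp_rot: [-3.128, -0.227, 0.007]
contact_force: [0.3, -0.1, -6.0]
width: 0.149
[ 0.57431609 -0.27246955  0.19717529] [[0.989, 0.145, -0.005], [0.145, -0.989, 0.005], [-0.004, -0.006, -1.0]] [-0.08506372  0.05505927 -0.04645776]
```

```bash
python3 -m inch '255 0 0 0.02 0 0 0;255 0 0 0.03 0 0 0;255 0 0 0.03 0 0 0;255 0 0 0.03 0 0 0;255 0 0 0.015 0 0 0'; python3 -m inch '255 0 0 0 0 0 0;255 -0.002 0.015 0.005 0 0 -0.01;255 -0.003 0.025 0 0 0 -0.02;255 -0.003 0.03 0 0 0 -0.02;255 -0.003 0.03 0 0 0 -0.02'
python3 - <<'E'
from h import *
from plant import readout,grab_frame
s=readout.read_state();M=R.from_rotvec(s['tcp_rot']).as_matrix();print(s['position'],M.round(3).tolist(),s['torque'],s['q'].round(2))
p,d=grab_frame("side");cv2.imwrite('pics/s11.png',p)
E
```

```text
clock: 12.7
position: [0.571, -0.272, 0.3203]
tcp_rot: [-3.123, -0.227, 0.025]
contact_force: [0.7, 0.0, -6.5]
width: 0.152
clock: 13.2
position: [0.5586, -0.1715, 0.3222]
tcp_rot: [-3.13, -0.102, 0.029]
contact_force: [0.4, 0.7, -6.2]
width: 0.152
[ 0.55864477 -0.17146184  0.32223464] [[0.998, 0.065, -0.019], [0.065, -0.998, 0.009], [-0.018, -0.01, -1.0]] [-0.0775105   0.07891824 -0.05141366] [-0.32  0.3   1.3   0.    1.56  1.19]
```

View pics/s11.png

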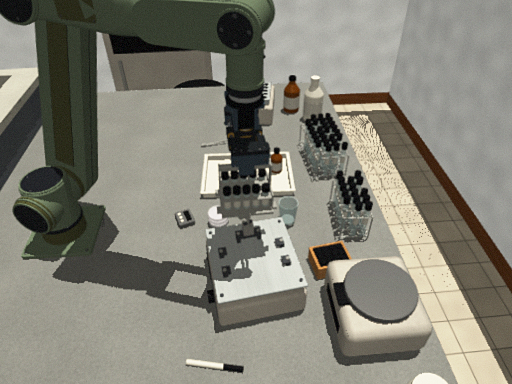

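```bash
python3 -m inch '255 -0.002 0.035 0 -0.009 -0.019 -0.02;255 -0.002 0.04 0 0 0 -0.02;255 -0.002 0.04 0 0 0 -0.02;255 -0.002 0.04 0 0 0 -0.02;255 -0.002 0.04 0 0 0 -0.02'; python3 -m inch '255 -0.002 0.04 0 0 0 0;255 -0.002 0.04 0 0 0 0;255 -0.002 0.04 0 0 0 0;255 -0.001 0.02 0 0 0 0;255 0 0 0 0 0 0'
python3 - <<'E'
from h import *
from plant import readout,grab_frame
s=readout.read_state();M=R.from_rotvec(s['tcp_rot']).as_matrix();print(s['position'],M.round(3).tolist(),s['torque'],s['q'].round(2))
E
```

```text
clock: 13.75
position: [0.5421, 0.0354, 0.3157]
tcp_rot: [-3.134, 0.063, 0.019]
contact_force: [2.1, 0.1, -6.3]
width: 0.147
clock: 14.25
position: [0.5274, 0.1881, 0.3096]
tcp_rot: [-3.133, 0.052, 0.038]
contact_force: [0.5, 1.0, -7.2]
width: 0.153
[0.52744875 0.18807834 0.30956618] [[0.999, -0.033, -0.024], [-0.033, -0.999, 0.008], [-0.024, -0.008, -1.0]] [ 0.07897907  0.12339605 -0.01703885] [0.31 0.26 1.38 0.02 1.52 1.92]
```

```bash
python3 -m inch '255 0.008 0.02 -0.02 -0.008 -0.024 -0.008;255 0 0 -0.03 0 0 0;255 0 0 -0.03 0 0 0;255 0 0 -0.03 0 0 0;255 0 0 -0.03 0 0 0'; python3 -m inch '255 0 0 -0.01 0 0 0;255 0 0 0 0 0 0'
python3 - <<'E'
from h import *
from plant import readout,grab_frame
s=readout.read_state();M=R.from_rotvec(s['tcp_rot']).as_matrix();print(s['position'],M.round(3).tolist(),s['torque'],s['q'].round(2))
p,d=grab_frame("side");crop(p,190,90,120,120,5,'pics/s12.png')
p,d=grab_frame("top");crop(p,130,130,110,130,4,'pics/t12.png')
E
```

```text
clock: 14.75
position: [0.5338, 0.2084, 0.1663]
tcp_rot: [3.141, -0.062, 0.008]
contact_force: [0.9, -0.3, -6.7]
width: 0.151
clock: 14.95
position: [0.5292, 0.206, 0.1506]
tcp_rot: [3.135, -0.063, -0.011]
contact_force: [-0.6, -0.7, -6.7]
width: 0.148
[0.52924151 0.20596973 0.1505805 ] [[0.999, -0.04, -0.007], [-0.04, -0.999, -0.005], [-0.007, 0.006, -1.0]] [-0.03845195  0.16912565 -0.00694992] [ 0.35  0.35  1.66 -0.    1.14  1.96]
```

View pics/s12.png

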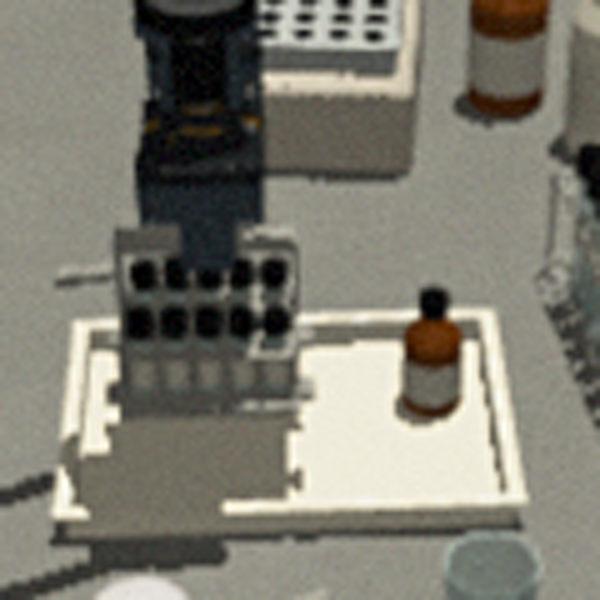

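View pics/t12.png

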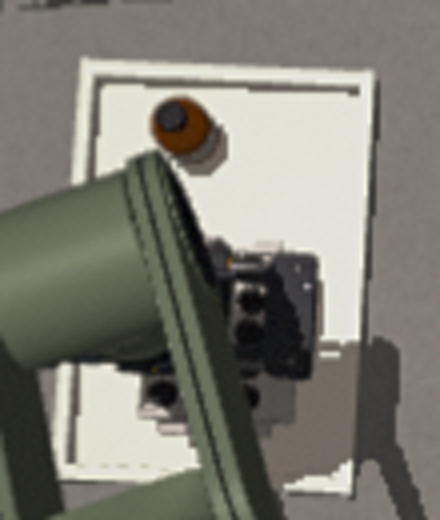

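```bash
python3 -m inch '255 0.006 0.002 -0.015 0.005 -0.007 0;255 0 0 -0.015 0 0 0;255 0 0 -0.01 0 0 0;255 0 0 0 0 0 0;255 0 0 0 0 0 0'
python3 - <<'E'
from h import *
from plant import readout,grab_frame
s=readout.read_state();M=R.from_rotvec(s['tcp_rot']).as_matrix();print(s['position'],M.round(4).tolist())
E
```

```text
clock: 15.55
position: [0.543, 0.2103, 0.1207]
tcp_rot: [-3.133, 0.064, -0.033]
contact_force: [0.1, 0.2, -6.3]
width: 0.15
[0.54301059 0.21029743 0.1206636 ] [[0.9989, -0.0408, 0.0209], [-0.0409, -0.9991, 0.0072], [0.0206, -0.0081, -0.9998]]
```

```bash
python3 -m inch '255 -0.003 0 -0.012 -0.007 0.021 0;255 0 0 -0.008 0 0 0;255 0 0 0 0 0 0'
python3 - <<'E'
from h import *
from plant import readout,grab_frame
s=readout.read_state();M=R.from_rotvec(s['tcp_rot']).as_matrix();print(s['position'],M.round(4).tolist())
E
```

```text
clock: 15.85
position: [0.5411, 0.2108, 0.1013]
tcp_rot: [-3.14, 0.064, -0.003]
contact_force: [-0.7, 0.1, -6.7]
width: 0.152
[0.54111291 0.21083219 0.10132274] [[0.9992, -0.0408, 0.0022], [-0.0408, -0.9992, 0.0011], [0.0022, -0.0012, -1.0]]
```

```bash
python3 -m inch '255 0 0 -0.007 0 0 0;255 0 0 -0.006 0 0 0;255 0 0 0 0 0 0'
python3 - <<'E'
from h import *
from plant import readout,grab_frame
s=readout.read_state();M=R.from_rotvec(s['tcp_rot']).as_matrix();print(s['position'],M.round(4).tolist())
p,d=grab_frame("side");crop(p,190,90,120,120,5,'pics/s13.png')
E
```

```text
clock: 16.15
position: [0.541, 0.2109, 0.0869]
tcp_rot: [-3.14, 0.064, -0.003]
contact_force: [-0.3, -0.7, -6.6]
width: 0.153
[0.5410213  0.21086923 0.08686414] [[0.9992, -0.0407, 0.0016], [-0.0407, -0.9992, 0.0009], [0.0016, -0.001, -1.0]]
```

View pics/s13.png

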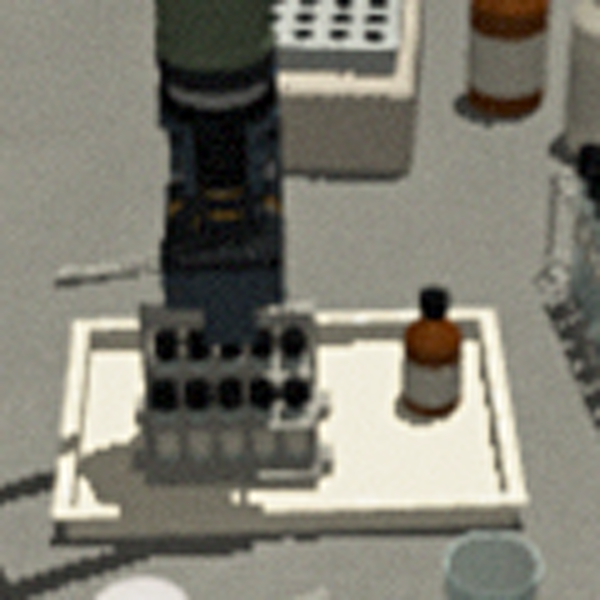

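```bash
python3 -m inch '255 0 0 -0.003 0 0 0;255 0 0 0 0 0 0'; python3 -m inch '255 0 0 -0.002 0 0 0;255 0 0 0 0 0 0';python3 -m inch '255 0 0 -0.0015 0 0 0;255 0 0 0 0 0 0'
```

```text
clock: 16.4
position: [0.5414, 0.211, 0.0842]
tcp_rot: [-3.14, 0.064, -0.004]
contact_force: [-1.2, 0.4, -6.4]
width: 0.15
clock: 16.6
position: [0.5417, 0.2111, 0.0824]
tcp_rot: [-3.139, 0.064, -0.005]
contact_force: [0.2, 0.1, -5.4]
width: 0.15
clock: 16.8
position: [0.5421, 0.2113, 0.0813]
tcp_rot: [-3.139, 0.064, -0.007]
contact_force: [-0.5, -0.2, -5.8]
width: 0.152
```

```bash
python3 -m inch '255 0 0 -0.001 0 0 0;255 0 0 0 0 0 0'; python3 -m inch '255 0 0 -0.001 0 0 0;255 0 0 0 0 0 0'
```

```text
clock: 17.0
position: [0.5423, 0.2116, 0.0813]
tcp_rot: [-3.138, 0.064, -0.008]
contact_force: [0.3, -0.3, -5.5]
width: 0.156
clock: 17.2
position: [0.5423, 0.2117, 0.0812]
tcp_rot: [-3.138, 0.064, -0.009]
contact_force: [0.3, -1.3, -4.8]
width: 0.153
```

```bash
python3 -m inch '255 0 0 -0.001 0 0 0;255 0 0 0 0 0 0'; python3 -c "
from plant import readout;s=readout.read_state();print(s['position'],s['contact_force'])"
```

```text
clock: 17.4
position: [0.5424, 0.2118, 0.0812]
tcp_rot: [-3.138, 0.064, -0.01]
contact_force: [-0.7, -0.7, -3.9]
width: 0.149
[0.54240104 0.21181127 0.08116001] [-0.73929861 -0.67487916 -3.93596763]
```

```bash
python3 -m inch '255 0 0 -0.002 0 0 0;255 0 0 0 0 0 0'; python3 -m inch '255 0 0 -0.002 0 0 0;255 0 0 0 0 0 0'
```

```text
clock: 17.6
position: [0.5423, 0.2117, 0.0812]
tcp_rot: [-3.137, 0.064, -0.011]
contact_force: [-0.3, -0.2, -5.9]
width: 0.148
clock: 17.8
position: [0.5424, 0.2118, 0.0812]
tcp_rot: [-3.137, 0.064, -0.012]
contact_force: [-1.2, -0.6, -4.7]
width: 0.148
```

```bash
python3 -m inch '255 0 0 -0.003 0 0 0;255 0 0 -0.003 0 0 0'
python3 - <<'E'
from h import *
from plant import readout,grab_frame
s=readout.read_state();M=R.from_rotvec(s['tcp_rot']).as_matrix();print(s['position'],s['contact_force'],M.round(4).tolist())
p,d=grab_frame("side");crop(p,200,130,80,70,9,'pics/s14.png')
E
```

```text
clock: 18.0
position: [0.5427, 0.212, 0.081]
tcp_rot: [-3.136, 0.064, -0.016]
contact_force: [-8.1, -3.3, 21.6]
width: 0.153
[0.54265963 0.21204144 0.08102178] [-8.0834097  -3.32014703 21.59618083] [[0.9991, -0.0406, 0.01], [-0.0407, -0.9992, 0.0048], [0.0098, -0.0052, -0.9999]]
```

View pics/s14.png

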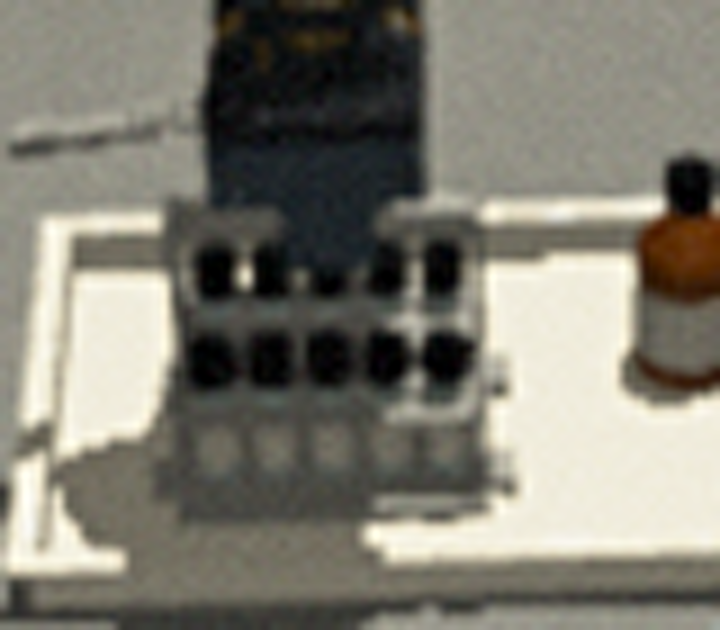

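On the floor (pressing shows 22 N). Relax, then open partway and retreat up.

```bash
python3 -m inch '255 0 0 0 0 0 0'; python3 -m inch '170 0 0 0 0 0 0;150 0 0 0 0 0 0;130 0 0 0 0 0 0;120 0 0 0 0 0 0;120 0 0 0 0 0 0'
python3 - <<'E'
from h import *
from plant import readout,grab_frame
s=readout.read_state();M=R.from_rotvec(s['tcp_rot']).as_matrix();print(s['position'],s['contact_force'],M.round(4).tolist())
E
```

```text
clock: 18.15
position: [0.5424, 0.2119, 0.0814]
tcp_rot: [-3.136, 0.064, -0.016]
contact_force: [-0.8, -0.3, -5.8]
width: 0.153
clock: 18.65
position: [0.5454, 0.2127, 0.0808]
tcp_rot: [-3.134, 0.064, -0.025]
contact_force: [-0.3, -0.6, -0.1]
width: 0.524
[0.54540304 0.21269537 0.08083748] [-0.30203998 -0.64967507 -0.14012552] [[0.999, -0.0408, 0.0159], [-0.0409, -0.9991, 0.0067], [0.0156, -0.0074, -0.9999]]
```

```bash
python3 -m inch '120 0 0 0.015 0 0 0;120 0 0 0.02 0 0 0;120 0 0 0.03 0 0 0;120 0 0 0.04 0 0 0;120 0 0 0.04 0 0 0'; python3 -m inch '120 -0.03 0.03 0.03 0 0 0;120 -0.04 0.04 0 0 0 0;120 -0.04 0.04 0 0 0 0;120 -0.04 0.04 0 0 0 0;120 0 0 0 0 0 0'; python3 -m inch '120 -0.04 0.04 0 0 0 0;120 -0.03 0.04 0 0 0 0;120 0 0 0 0 0 0';python3 - <<'E'
from h import *
from plant import readout,grab_frame
s=readout.read_state();print(s['contact_force'])
p,d=grab_frame("side");cv2.imwrite('pics/s15.png',p);crop(p,190,120,125,120,5,'pics/s15c.png')
p,d=grab_frame("top");cv2.imwrite('pics/t15.png',p)
E
```

```text
clock: 19.15
position: [0.541, 0.211, 0.2226]
tcp_rot: [-3.14, 0.064, -0.001]
contact_force: [-0.0, 0.4, 0.7]
width: 0.533
clock: 19.65
position: [0.4043, 0.3526, 0.2592]
tcp_rot: [-3.129, 0.073, -0.025]
contact_force: [0.8, -0.6, 1.1]
width: 0.533
clock: 19.95
position: [0.3416, 0.4264, 0.2592]
tcp_rot: [-3.129, 0.073, -0.029]
contact_force: [0.2, -0.2, -0.2]
width: 0.528
[ 0.16383083 -0.24206669 -0.22193324]
```

View pics/s15c.png

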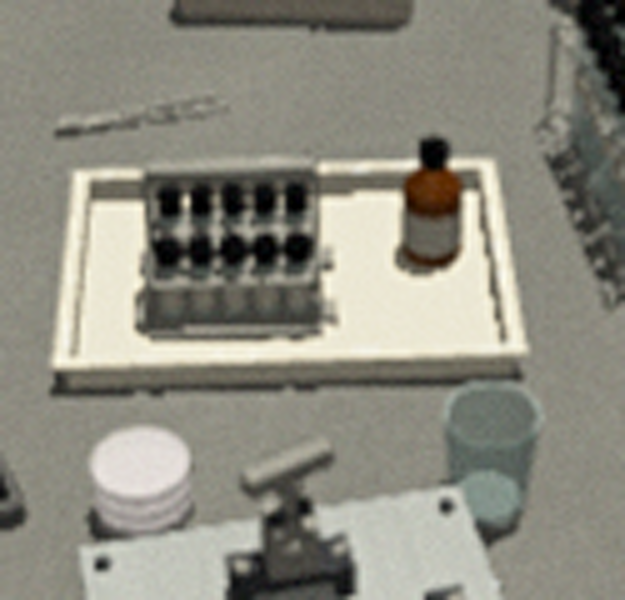

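View pics/t15.png

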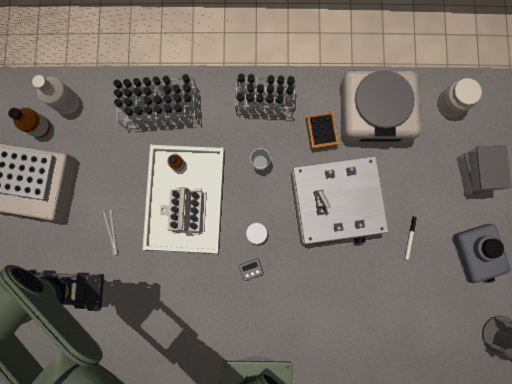

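The pictures show the carrier upright and flat in the tray (top view about (185,210)). The T-handle is still twisted and raised ((322,200)), the bottle and bystanders haven't moved, and the gripper is clear.

```bash
python3 -c "
from plant import job,readout
print(readout.read_state()['clock']);print(job.finish_job())"
```

```text
20.05
the job is handed in; nothing more can be done
None
```

The job is done and was handed in at 20.05 s. The plunger is latched open, and the carrier stands upright in the tray's free part. In order:

- **Plunger:** I pulled it up about 12 mm and twisted it about 1.2 rad.
- **Carrier:** I slid it 30 mm along the shaker's -y, lifted it (about 6 N of weight) and set it down in the tray under control before letting go.

**Last checks:** the final pictures show the carrier flat in the tray and the T-handle still twisted. Right after release its top measured about 206 mm above the bench, 10–11 mm higher than when seated. The bottle and the other things on the bench look unmoved, judged by eye in the pictures. The gripper was clear of everything, with contact force near zero.

**What disagreed:**
- **Fingertip height:** in the camera depth the fingertips stood about 35 mm higher than the reported TCP height implies. My first grip on the T-handle therefore closed on nothing above the bar, touching nothing. I corrected for the offset from then on.
- **Tray size:** its rim measured about 314 x 222 mm in the picture, against the stated 300 x 210 mm. I used only its centre.
- **Contact check:** while confirming the carrier was down I pressed it onto the tray floor with about 22 N for a moment.

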